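# Slide the setting gauge under the low measuring bridge

### The job

Push the flat metal setting gauge along the worktop and under the low bridge of the measuring stand, entering from the open side nearest the robot, until its leading edge rests squarely against the stop bar behind the bridge. Keep it flat on the worktop all the way: push it with the fingers, and do not pick it up or tip it. Leave it there, and leave the other things on the bench undisturbed.

Things in the scene. Friction and masses are not known exactly. Their poses are not given: they have to be found in the camera images.
- gauge_plate: Loose flat plain aluminium plate lying on the worktop, 120 (its x) x 92 (its y) x 14 mm high, edges slightly rounded, four small dark countersinks in its top, about 0.25 to 0.5 kg. Origin: centre of its underside; x along its length, at the start within about 37 degrees of the bridge's x, z up.
- plate_front (a point): Middle of the plate's leading short edge face (+x end), 60 mm from its centre, 7 mm above its underside.
- plate_rear (a point): Middle of the plate's trailing short edge face (-x end, nearest the robot), 60 mm from its centre, 7 mm above its underside.
- bridge: Grey measuring stand fixed to the worktop, dial gauge on top, 142 mm high in all. Two low legs carry a beam 36 mm deep (x -18 to +18 mm), 136 mm wide, underside 18 mm, top 38 mm above the worktop. Origin: on the worktop (the passage's floor), mid-passage, below the beam's middle; x points along the passage away from the robot, the way the plate goes; z up.
- bridge_mouth (a point): Middle of the passage's open near end, between the noses of the legs, 24 mm from the stand's origin along its -x, 7 mm above the worktop. The passage is straight, along the stand's x, 104 mm wide (inner leg faces at y +-52 mm); the legs are 16 mm wide with rounded noses and run from here to the stop bar.
- bridge_stop (a point): Middle of the near face of the steel stop bar that closes the passage behind the beam: 45 mm from the stand's origin along its x, 7 mm above the worktop. The bar is 18 mm high and square to the passage. With the plate home, its trailing edge is 75 mm on the near side of the stand's origin.
- brass_weight: 100 g brass knob weight, 22 mm across, 33 mm high; stands by; leave it where it is. Origin: centre of its underside.
- rubber_stopper: Red-brown rubber stopper, 23 mm across, 28 mm high; stands by; leave it where it is. Origin: centre of its underside.
- jar: White-lidded sample jar, 48 mm across, 57 mm high; stands by; leave it where it is. Origin: centre of its underside.
- tape: Roll of paper tape lying flat, 72 mm across, 19 mm high; stands by; leave it where it is. Origin: centre of its underside.
- pocket_calculator: Pocket calculator lying flat, 125 x 72 x 16 mm; stands by; leave it where it is. Origin: centre of its underside.
Mind the look-alikes: they are no part of the job. Of the things shaped like the gauge_plate, the aluminium one is meant.

How it is judged:
By the outcome, as a careful person would: the job done as asked, in the order asked, and still so for the second after the job is handed in, with the robot touching nothing.
It also fails if it takes over 72 s, if anything falls off the work surface, if the arm or the gripper's body presses on something with over 40 N, if the wrist force passes 120 N, or if a joint passes its speed limit or range.

### The arm

A 6-joint arm with a two-finger parallel gripper is mounted at the origin on a cart in front of the work surface, level with it; the furniture and walls round the work are solid. World frame = base frame: x ahead of the robot, y to its left, z up, the work surface at z = 0. Lengths are in m, angles in rad, forces in N, time in s.
With the tool pointing down it reaches from about 0.325 to 0.9 m from the base axis. Payload 3.5 kg.
Tool frame: the origin (TCP) lies midway between the tips of the shut fingers; the grasp point (between the pads) lies 19 mm behind it; z points along the fingers, y is the line along which they close (so a half turn about z gives the same grasp; the last joint's range is limited). The gripper opens to 85 mm and grips with 20 to 120 N. Pads are 22 mm wide; open, the fingers measure 114 mm over their backs; the gripper's body (76 mm by 85 mm) begins 54 mm behind the grasp point. The pads swing forward as they close: fully open they stand 13 mm farther back than shut.
Start: joints at [1.17, 0.276, -0.026, 1.268, 0, 1.467], TCP at [0.183, 0.597, 0.231] pointing down, gripper open.
Joint ranges: [-3.12, 3.12], [-0.85, 1.88], [-1.08, 1.24], [-1.95, 2.15], [-1.57, 1.53], [-3.14, 3.14]. Speed limits (rad/s): [2.57, 2.57, 3.14, 3.14, 3.14, 3.14].

### API

Orientations are given as a unit quaternion [w, x, y, z].
In Python, from workcell import ctrl, imaging, ticket gives the robot as it stands. The module is installed in compiled form; this text tells all that it offers. Calls block until the motion is done:
- ctrl.move_pose(position, orientation): joint-space move of the TCP to a pose.
- ctrl.movel(position, rotation=None, speed=0.15, guard=None): straight line of the TCP; rotation=None keeps the orientation; speed is the mean speed in m/s. With guard (N) it stops when the force on the tool has changed by that much, and returns True; else False.
- ctrl.movej(angles): joint-space move.
- ctrl.ungrasp() and ctrl.close_gripper(effort=None): open the fingers fully, or close them until they stop; effort is the grip in N (None keeps the last).
- ctrl.hold(seconds).
- ctrl.ik(position, orientation): joint angles nearest the present ones, or None.
- ctrl.state(): the state.
- imaging.snapshot(name): name is "scene" or "top" or "wrist"; returns (picture, depth): 420x560x3 uint8, blue, green, red; 420x560 float32, m along the optical axis (not along the pixel's ray), 0 where there is no reading.
- imaging.camera_params(name): a dict with "fx", "fy", "cx", "cy" (pixels), "extrinsics" (4x4, takes a point from camera to world coordinates). Camera axes: x right, y up, looking along -z (the intrinsics and any distortion apply to the point x, -y, -z); pixel columns grow to the right and rows downward; lengths in m; the calibration is good to about 2 mm. A picture is of the moment at which its call begins: read the wrist's pose just before it. camera_params takes no time and is no camera call; for the wrist camera it gives the pose at the moment of the call.
A pose or a line that the arm cannot do raises ctrl.MotionError and nothing moves.
- ticket.job_done(): hands the job in; it is judged then, once.
The state is a dict: "time": time; "qpos": joint angles; "qvel": joint speeds; "effort": joint torques, N m; "eef_pos": TCP position; "tool_rot": TCP orientation; "ft_force": force on the tool from outside, world axes, zero at the start; "wrist_torque": the same for the moment, N m; "grip_width": finger opening in m; "finger_force": force on a finger pad.
Only numpy, scipy, OpenCV 4.12 (cv2) and the standard library are available. Lean on these libraries where they do the work, as an engineer would, in place of code of your own. Each camera call takes 0.05 s, during which the arm holds its last target. There are 200 camera calls.

## Working session

There is one attempt and no reset: what is moved stays moved. The work goes in short steps, each a Python script; the robot and the scene stay as the last script left them, time stands still between calls to the robot, and variables do not carry over. Pictures are saved under pics/ and viewed, at most 10 in all, crops included, and the job is handed in when it is done.

```bash
mkdir -p pics
python3 - <<'E'
from workcell import ctrl, imaging, ticket
import cv2,numpy as np
for n in("scene","top"):
    p,d=imaging.snapshot(n); cv2.imwrite(f"pics/{n}0.png",p); np.save(f"pics/{n}0.npy",d)
    c=imaging.camera_params(n); print(n,{k:np.round(v,4).tolist() if not isinstance(v,str) else v for k,v in c.items()})
s=ctrl.state();print(s["time"],s["tool_rot"],s["grip_width"])
E
```

```text
scene {'fx': 538.2648, 'fy': 538.2648, 'cx': 283.8499, 'cy': 209.105, 'extrinsics': [[0.8039, 0.234, -0.5468, -0.4436], [-0.5947, 0.3369, -0.73, -1.4673], [0.0134, 0.912, 0.41, 0.7243], [0.0, 0.0, 0.0, 1.0]]}
top {'fx': 539.9771, 'fy': 539.9771, 'cx': 283.377, 'cy': 207.2819, 'extrinsics': [[-0.0106, 0.9837, -0.1795, 0.2252], [-0.9999, -0.0116, -0.0044, -0.244], [-0.0064, 0.1794, 0.9838, 1.5776], [0.0, 0.0, 0.0, 1.0]]}
0.1 [-2.63207989e-04  1.48330401e-01  9.88937304e-01 -1.01532229e-03] 0.08544709563609196
```

View pics/top0.png

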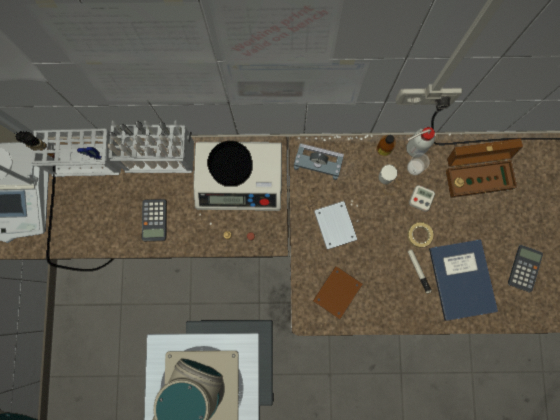

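View pics/scene0.png

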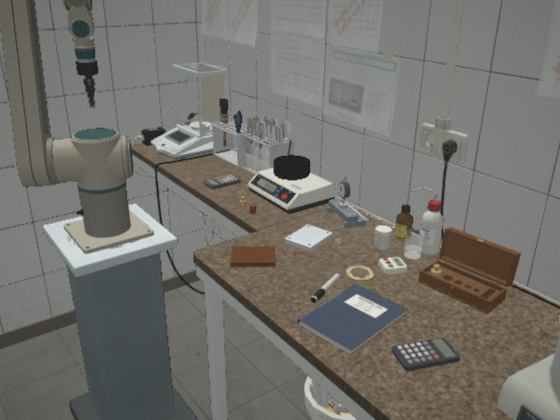

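The stand is at top px (318,160). Two plate-shaped things could be the gauge: the light grey one at (336,225) and the red-brown one at (337,292). The light one fits aluminium, so I'll confirm it in an enlarged crop.

```bash
cat > h.py <<'E'
import cv2,numpy as np
from workcell import ctrl, imaging, ticket
def ray(c,uv,z):
    uv=np.atleast_2d(uv).astype(float);E=np.array(c["extrinsics"])
    d=np.c_[(uv[:,0]-c["cx"])/c["fx"],-(uv[:,1]-c["cy"])/c["fy"],-np.ones(len(uv))]@E[:3,:3].T
    return E[:3,3]+d*((z-E[2,3])/d[:,2])[:,None]
def cloud(c,d):
    v,u=np.indices(d.shape);E=np.array(c["extrinsics"])
    P=np.stack([(u-c["cx"])/c["fx"]*d,-(v-c["cy"])/c["fy"]*d,-d],-1)
    return P@E[:3,:3].T+E[:3,3]
def plate(pic,c,box,thr=125):
    "light plate in box (u0,v0,u1,v1): centre, yaw of long axis, sides at z=14mm"
    u0,v0,u1,v1=box;m=np.zeros(pic.shape[:2],np.uint8)
    m[v0:v1,u0:u1]=(pic[v0:v1,u0:u1].min(2)>thr)*255
    m=cv2.morphologyEx(m,cv2.MORPH_CLOSE,np.ones((5,5)))
    k=max(cv2.findContours(m,0,1)[0],key=cv2.contourArea)
    w=ray(c,k[:,0,:],.014)[:,:2]
    (cx,cy),(a,b),t=cv2.minAreaRect((w*1000).astype(np.float32))
    if a<b:a,b,t=b,a,t+90
    return np.array([cx,cy])/1000,t,(a,b)
E
python3 - <<'E'
from h import *
p=cv2.imread("pics/top0.png");d=np.load("pics/top0.npy");c=imaging.camera_params("top")
cv2.imwrite("pics/crop1.png",cv2.resize(p[130:330,285:445],None,fx=3.7,fy=2.99*1,interpolation=cv2.INTER_CUBIC) if 0 else cv2.resize(p[130:326,285:445],None,fx=3,fy=3,interpolation=cv2.INTER_CUBIC))
print(plate(p,c,(305,190,365,255)))
P=cloud(c,d)
print("brown z",np.median(P[285:300,330:345,2]),"light z",np.median(P[215:235,330:342,2]))
m=(P[...,2]>.028)&(P[...,2]<.048);m[:, :285]=0;m[:,352:]=0;m[:140]=0;m[190:]=0
q=P[m][:,:2];print(len(q),cv2.minAreaRect((q*1000).astype(np.float32)))
E
```

```text
(array([ 0.4576564 , -0.38841724]), 17.075611114501953, (119.75453186035156, 92.01248168945312))
brown z 0.012845301158698641 light z 0.012571129062149633
465 ((634.1465454101562, -338.5808410644531), (135.83197021484375, 38.893150329589844), 75.00694274902344)
```

View pics/crop1.png

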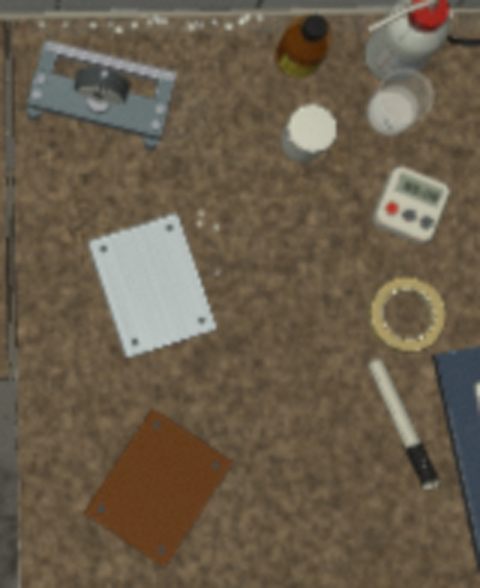

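The light plate at (336,225) is brushed metal with four dark countersinks, so it is the gauge. The one at (337,292) is brown, a look-alike. In the bridge frame the gauge sits about (-158,-94) mm at +32°.

Plan:
1. Push its long side with both open fingers along an arc, which brings it onto the passage axis.
2. Push its rear edge with the shut fingers.

```bash
cat >> h.py <<'E'
B=np.array([.6341,-.3386]);BY=-15.0
def rot(t):
    t=np.radians(t);return np.array([[np.cos(t),-np.sin(t)],[np.sin(t),np.cos(t)]])
def b2w(p):return B+rot(BY)@np.asarray(p,float)
def w2b(p):return rot(-BY)@(np.asarray(p)-B)
def q(psi):
    t=np.radians(psi+90)/2;return np.array([0,np.cos(t),np.sin(t),0])
def show():
    s=ctrl.state();print("t",round(s["time"],2),"tcp",np.round(s["eef_pos"],4),"F",np.round(s["ft_force"],1),"q",np.round(s["qpos"],2))
E
python3 - <<'E'
from h import *
P=cloud(imaging.camera_params("top"),np.load("pics/top0.npy"))
print("balance max z",P[140:210,195:282,2].max())
C=np.array([.4577,-.3884]);yaw=17.1
off=lambda c,y,d:c+rot(y)@[0,-d]
psi=yaw if True else 0
start=off(C,yaw,.057+.018)
ctrl.move_pose([.15,.42,.33],ctrl.state()["tool_rot"])
for ps in (yaw,yaw+180):
    j=ctrl.ik([*start,.15],q(ps));print(ps,None if j is None else np.round(j,2))
show()
E
```

```text
balance max z 1.5775644065705956
17.1 [-0.86  0.39 -0.04  1.14  0.    0.41]
197.1 [-0.86  0.39 -0.04  1.14  0.   -2.73]
t 0.93 tcp [0.1502 0.4206 0.3296] F [ 0.3  0.2 -0.5] q [ 1.08 -0.08 -0.22  1.43 -0.    1.38]
```

Run:
```python
from h import *
C=np.array([.4577,-.3884]);yaw=17.1
start=C+rot(yaw)@[0,-.075]
ctrl.move_pose([.33,-.31,.33],q(yaw))
ctrl.move_pose([*start,.16],q(yaw))
c=imaging.camera_params("wrist");p,d=imaging.snapshot("wrist");cv2.imwrite("pics/w1.png",p);np.save("pics/w1.npy",d)
t,_=imaging.snapshot("top");cv2.imwrite("pics/top1.png",t)
cv2.imwrite("pics/both.png",cv2.resize(np.hstack([p,t]),(800,300)));np.save("pics/w1c.npy",c,allow_pickle=True)
show()
```

```text
t 4.75 tcp [ 0.48   -0.4602  0.1622] F [ 0.1 -0.7  0.5] q [-0.86  0.38 -0.03  1.16 -0.    0.41]
```

View pics/both.png

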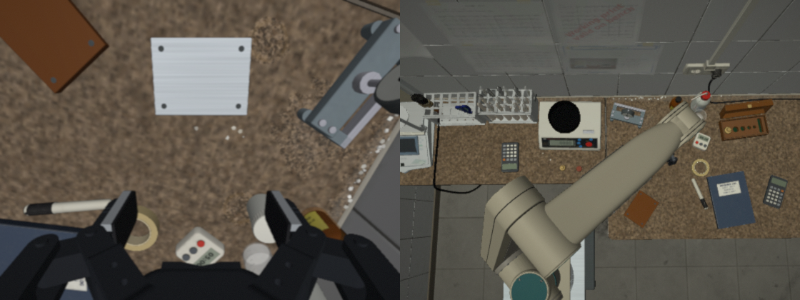

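The wrist view (left half) shows the whole gauge at about (200,76), with the stand to its right at (350,80). The gripper is clear of the jar. I'll measure from this view, lower and push the arc.

Run:
```python
from h import *
p=cv2.imread("pics/w1.png");c=np.load("pics/w1c.npy",allow_pickle=True).item()
C,yaw,s=plate(p,c,(195,40,365,175));print(C,yaw,s,w2b(C))
yaw=yaw if yaw<45 else yaw-180
if abs(s[0]-120)>5 or abs(s[1]-92)>5 or np.linalg.norm(C-[.4577,-.3884])>.008: raise SystemExit("check")
st=C+rot(yaw)@[0,-.075]
ctrl.movel([*st,.05],q(yaw)); print(ctrl.movel([*st,-.008],speed=.08,guard=8)); show()
b=w2b(C);rel=yaw-BY;R=-b[1]/np.sin(np.radians(rel))
ctrl.movel([*(C+rot(yaw)@[0,-.058]),-.008],speed=.06)
n=6
for k in range(0,n+1):
    a=rel*(1-k/n)
    # centre of rotation lies R ahead along plate x
    O=b+rot(rel)@[R,0]; pb=O-rot(a)@[R,0]
    ctrl.movel([*b2w(pb+rot(a)@[0,-.057]),-.008],q(a+BY),speed=.05)
show()
t=b2w(pb+[0,-.075]);ctrl.movel([*t,-.008]);ctrl.movel([*t,.16])
c=imaging.camera_params("wrist");p,d=imaging.snapshot("wrist");cv2.imwrite("pics/w2.png",p);np.save("pics/w2c.npy",c,allow_pickle=True);np.save("pics/w2.npy",d)
show();print("expected",pb)
```

```text
[ 0.45750677 -0.38745306] 17.153461456298828 (120.1322021484375, 91.25945281982422) [-0.15793185 -0.09289413]
False
t 6.51 tcp [ 0.4799 -0.4594 -0.0078] F [0.3 0.1 0.1] q [-0.86  0.54 -0.18  0.85  0.    0.41]
t 10.14 tcp [ 0.441  -0.3458 -0.0081] F [ 0.1 -0.   0.6] q [-0.78  0.4  -0.42  0.75  0.    1.05]
t 11.72 tcp [ 0.4356 -0.3625  0.1587] F [ 0.5 -0.2  0.1] q [-0.81  0.22 -0.25  1.1   0.    1.02]
expected [-0.1847035  0.       ]
```

View pics/w2.png

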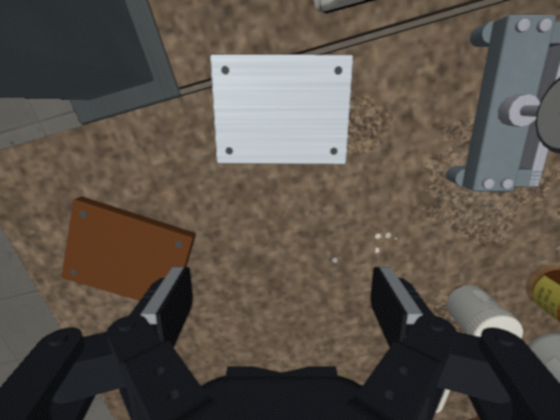

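The gauge at (281,108) is now roughly in line with the stand at (515,100), and it crosses a bench seam. Next I'll measure both in this view.

Run:
```python
from h import *
p=cv2.imread("pics/w2.png");d=np.load("pics/w2.npy");c=np.load("pics/w2c.npy",allow_pickle=True).item()
C,yaw,s=plate(p,c,(200,45,365,175));print(C,yaw-180*(yaw>90),s,w2b(C)*1000)
P=cloud(c,d);Q=P-[*B,0];Q[...,:2]=Q[...,:2]@rot(BY)
m=(abs(Q[...,2]-.038)<.004)&(d>0)&(abs(Q[...,0])<.05)&(abs(Q[...,1])<.09)
k=Q[m][:,:2]*1000;print(len(k),np.percentile(k,[0,1,99,100],axis=0))
# near edge of beam top: min x as a function of y
ys=np.arange(-60,61,10);e=[k[abs(k[:,1]-y)<4,0].min() if (abs(k[:,1]-y)<4).any() else np.nan for y in ys];print(np.round(e,1))
print("plate z",np.median(P[90:130,250:310,2]))
for n in(60,90,120,150):print(n,[np.round(P[n,u],3).tolist() for u in (230,330)])
```

```text
[ 0.45494052 -0.29094293] -14.976364135742188 (120.32740783691406, 91.89049530029297) [-185.38932436   -0.33669255]
7052 [[-18.83196157 -65.87402099]
 [-17.63980195 -64.42464056]
 [ 17.86908937  67.81150759]
 [ 19.22713581  68.80474701]]
[-18.8 -18.3 -18.  -18.1 -18.2 -18.3 -18.  -18.1 -18.  -17.7 -17.8 -17.8
 -17.8]
plate z 0.014492026929849938
60 [[0.424, -0.24, 0.015], [0.505, -0.262, 0.016]]
90 [[0.417, -0.262, 0.014], [0.5, -0.285, 0.014]]
120 [[0.409, -0.286, 0.016], [0.495, -0.309, 0.015]]
150 [[0.401, -0.312, 0.014], [0.49, -0.335, 0.015]]
```

Run:
```python
from h import *
ctrl.close_gripper(30)
qs=min((q(BY+90),q(BY-90)),key=lambda r:(lambda j:9 if j is None else abs(j[5]))(ctrl.ik([*b2w([-.275,0]),.16],r)))
np.save("qs.npy",qs)
ctrl.move_pose([*b2w([-.275,0]),.10],qs);print(ctrl.movel([*b2w([-.275,0]),.006],speed=.1,guard=8));show()
ctrl.movel([*b2w([-.095-.060-.011,.0005]),.006],speed=.05);show()
t=b2w([-.195,0]);ctrl.movel([*t,.006]);ctrl.movel([*b2w([-.205,0]),.20],speed=.25)
c=imaging.camera_params("wrist");p,d=imaging.snapshot("wrist");cv2.imwrite("pics/w3.png",p);np.save("pics/w3c.npy",c,allow_pickle=True);np.save("pics/w3.npy",d);show()
```

```text
False
t 14.95 tcp [ 0.369  -0.2679  0.0065] F [-0.1 -0.1  0.1] q [-0.77  0.23 -0.64  0.7   0.   -0.51]
t 17.28 tcp [ 0.4738 -0.2951  0.006 ] F [-1.8  0.2 -1.6] q [-0.67  0.38 -0.42  0.77  0.   -0.41]
t 18.6 tcp [ 0.4353 -0.2847  0.1982] F [-0.   0.2  0.2] q [-0.7   0.11 -0.3   1.16  0.   -0.44]
```

View pics/w3.png

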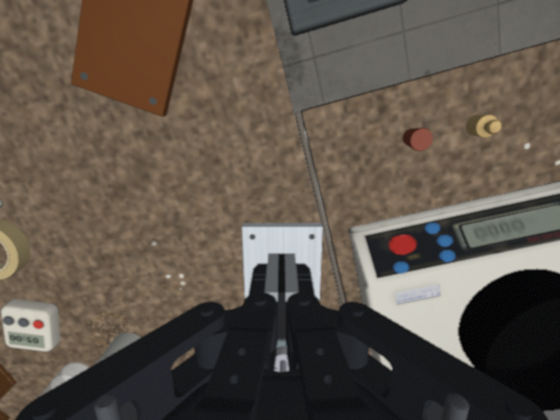

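The gauge's trailing edge shows at row 225, columns 243 to 322, and the fingers hide the rest. The edge and sides that show are enough.

```bash
cat > rear.py <<'E'
from h import *
def rear(p,c,box=(215,200,350,285),thr=120):
    u0,v0,u1,v1=box;m=p.min(2)>thr
    e=np.array([[u,v0+np.argmax(m[v0:v1,u])] for u in range(u0,u1) if m[v0:v1,u].any()],float)
    r0=np.median(e[:,1]);e=e[abs(e[:,1]-r0)<5][4:-4]
    W=np.array([w2b(x) for x in ray(c,e,.014)[:,:2]])*1000
    s,_=np.polyfit(W[:,1],W[:,0],1)
    sd=[]
    for v in range(int(r0)+6,int(r0)+30):
        us=np.flatnonzero(m[v,u0:u1])+u0
        sd.append([w2b(x)*1000 for x in ray(c,[[us[0],v],[us[-1]+1,v]],.014)[:,:2]])
    sd=np.array(sd)
    print("rear x %.1f  yaw(rear) %.2f deg"%(np.median(W[:,0]),-np.degrees(np.arctan(s))))
    for i in(0,1):
        k=np.polyfit(sd[:,i,0],sd[:,i,1],1);print("side y %.1f yaw %.2f"%(np.median(sd[:,i,1]),np.degrees(np.arctan(k[0]))))
E
python3 - <<'E'
from rear import *
rear(cv2.imread("pics/w3.png"),np.load("pics/w3c.npy",allow_pickle=True).item())
E
```

```text
rear x -155.3  yaw(rear) 0.06 deg
side y -45.6 yaw -2.21
side y 47.3 yaw -0.08
```

The gauge is square and centred to within 1 mm. Now I'll push it home, with a force guard for the contact with the stop.

Run:
```python
from rear import *
qs=np.load("qs.npy")
ctrl.movel([*b2w([-.190,.001]),.006],qs,speed=.2)
ctrl.movel([*b2w([-.169,.001]),.006],speed=.06)
g=ctrl.movel([*b2w([-.094,.001]),.006],speed=.04,guard=15);print(g);show()
if not g: print(ctrl.movel([*b2w([-.078,.001]),.006],speed=.015,guard=15));show()
print("tcp bridge mm",w2b(ctrl.state()["eef_pos"][:2])*1000)
ctrl.hold(.3);show()
ctrl.movel([*b2w([-.125,.001]),.006],speed=.1);ctrl.movel([*b2w([-.135,0]),.20],speed=.25)
c=imaging.camera_params("wrist");p,d=imaging.snapshot("wrist");cv2.imwrite("pics/w4.png",p);rear(p,c)
```

```text
False
t 22.25 tcp [ 0.5434 -0.3133  0.006 ] F [-0.4  0.3 -0.7] q [-0.63  0.47 -0.26  0.84  0.   -0.36]
True
t 23.02 tcp [ 0.5509 -0.3149  0.0053] F [-0.1 -0.5  0. ] q [-0.62  0.49 -0.23  0.85 -0.   -0.36]
tcp bridge mm [-86.46515018   1.36014409]
t 23.32 tcp [ 0.5492 -0.314   0.0043] F [ 0.7 -0.3 -0.3] q [-0.62  0.49 -0.24  0.85 -0.   -0.36]
rear x -75.1  yaw(rear) 0.00 deg
side y -45.7 yaw -0.70
side y 46.9 yaw 0.07
```

View pics/w4.png

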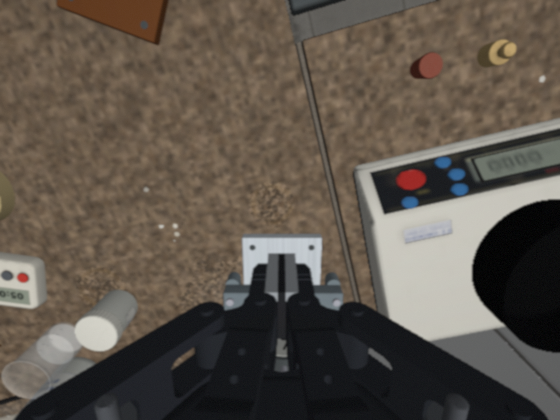

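The trailing edge is at -75.1 mm and the contact came where expected, so the gauge is home at (282,255). One more gentle press will seat it, then I'll retreat, check and hand in.

Run:
```python
from rear import *
qs=np.load("qs.npy")
ctrl.movel([*b2w([-.120,.001]),.006],qs,speed=.2)
ctrl.movel([*b2w([-.092,.001]),.006],speed=.06)
print(ctrl.movel([*b2w([-.080,.001]),.006],speed=.012,guard=20));show()
print(w2b(ctrl.state()["eef_pos"][:2])*1000)
ctrl.movel([*b2w([-.125,.001]),.006],speed=.08);ctrl.movel([*b2w([-.135,0]),.20],speed=.25)
c=imaging.camera_params("wrist");p,d=imaging.snapshot("wrist");rear(p,c)
ctrl.move_pose([.33,-.15,.33],qs)
t,_=imaging.snapshot("top");cv2.imwrite("pics/top2.png",t);show()
```

```text
False
t 27.7 tcp [ 0.5515 -0.3153  0.0054] F [-12.2   2.3   9.1] q [-0.62  0.49 -0.23  0.86 -0.   -0.36]
[-85.82776976   1.1761969 ]
rear x -74.9  yaw(rear) 0.05 deg
side y -45.7 yaw -0.03
side y 46.9 yaw 0.54
t 30.47 tcp [ 0.3305 -0.1505  0.329 ] F [-0.3 -0.3  0.4] q [-0.61 -0.24 -0.35  1.46 -0.   -0.34]
```

View pics/top2.png

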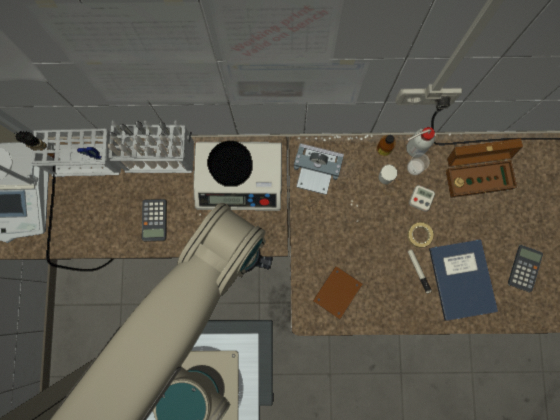

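The gauge is under the bridge at (315,175), with only its trailing part showing. The jar, tape, brown plate and the other visible things are where they were.

```bash
python3 -c "
from workcell import ticket; print(ticket.job_done())"
```

```text
the job is handed in; nothing more can be done
None
```

The aluminium gauge lies flat under the bridge, square against the stop bar (trailing edge measured 74.9 mm on the near side of the stand's origin, 75 mm expected), nothing else appears to have moved, and the job was handed in after about 30 s of robot time.

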